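# Find the full seasoning tin and send it to the tray

### The arm

A 6-joint arm with a two-finger parallel gripper is mounted at the origin on the work surface. World frame = base frame: x ahead of the robot, y to its left, z up, the work surface at z = 0. Lengths are in m, angles in rad, forces in N, time in s.
With the tool pointing down it reaches from about 0.3 to 0.825 m from the base axis. Payload 5.4 kg.
Tool frame: the origin (TCP) lies midway between the tips of the shut fingers; the grasp point (between the pads) lies 19 mm behind it (manip.tcp_to_grasp is the z of the grasp point in the tool frame, in m); z points along the fingers, y is the line along which they close (so a half turn about z gives the same grasp; the last joint's range is limited). The gripper opens to 92 mm and grips with 3 to 60 N. Pads are 20 mm wide; open, the fingers measure 128 mm over their backs; the gripper's body (75 mm by 189 mm) begins 69 mm behind the grasp point.
Start: joints at [-1.496, 0.158, 1.597, -0, 1.386, -0.21], TCP at [0.162, -0.552, 0.215] pointing down, gripper open.
Joint ranges: [-2.91, 2.91], [-0.94, 2.29], [0.18, 2.7], [-1.29, 4.43], [0.17, 2.64], [-3, 3]. Speed limits (rad/s): [2.57, 2.57, 3.14, 3.14, 3.14, 3.14].

### API

Orientations are given as a 3x3 rotation matrix whose columns are the frame's x, y, z axes.
In Python, from bench import manip gives the robot as it stands.
- The arm moves only by the shell command python3 -m handwheel 'ROWS' [OPENING] [FORCE]. ROWS is JSON, a list of rows, each an object of numbers: "tx", "ty", "tz": the shift along the tool's x, y, z scaled (see below); "rx", "ry", "rz": the turn, a rotation vector about the tool's x, y, z scaled (see below). In form: [{"tx": .., "ty": .., "tz": .., "rx": .., "ry": .., "rz": ..}, ...]. A call has 1 to 20 rows; each row is the pose to reach, as a shift and turn from the pose commanded when the call began, along the tool's axes at that moment; what a row does not reach only later rows make up. The controller multiplies each number of a shift by 100 mm and each number of a turn by 0.5 rad. A row lasts 1/12 s, in which the tool goes at most 41.7 mm and 7.16 degrees, less where a joint would pass 70% of its speed; a pose out of reach is approached as far as the arm can. A call with a number of a shift or a turn outside -1 to 1 is refused whole. A call with a gripper value outside its range is refused whole. OPENING is the opening, from 0 (shut) to 1 (fully open), set as the call begins (- or left out, the last holds). The fingers move at their own pace and stop on an object; FORCE is the grip in N (left out, the last holds). Time passes only in rows, so rows that repeat a pose let the fingers close. It gives the time, the measured TCP pose, the force, the opening and the grip force at its end, in the units of the state.
- manip.observe(): the state, without advancing time (a new reading comes with each control period).
- manip.snapshot(name): name is "side" or "top" or "wrist"; returns the picture (480x640x3 uint8, red, green, blue); there is no depth.
- manip.camera_info(name): a dict with "vfov" (degrees; the focal length in pixels is half the picture's height over the tangent of half this angle, whatever the lens; pixels are square), "cx", "cy" (the principal point, pixels), "dist" ([k1, k2, p1, p2, k3] as OpenCV has them; the pictures are not rectified), "pose" (4x4, takes a point from camera to world coordinates). Camera axes: x right, y up, looking along -z (the intrinsics and any distortion apply to the point x, -y, -z); pixel columns grow to the right and rows downward; lengths in m; the calibration is good to about 2 mm. A picture is of the moment at which its call begins: read the wrist's pose just before it. camera_info takes no time and is no camera call; for the wrist camera it gives the pose at the moment of the call.
- manip.hand_in(): hands the job in; it is judged then, once.
The state is a dict: "time_s": time; "joints": joint angles; "dq": joint speeds; "joint_efforts": joint torques, N m; "tcp_pos": TCP position; "eef_rot": TCP orientation; "contact_force": force on the tool from outside, world axes, zero at the start; "wrist_torque": the same for the moment, N m; "gripper_width": opening from 0.0 (shut) to 1.0 (fully open); "grasp_force": force on a finger pad.
Only numpy, scipy, OpenCV 4.12 (cv2) and the standard library are available. Lean on these libraries where they do the work, as an engineer would, in place of code of your own. Each camera call takes 0.05 s, during which the arm holds its last target. There are 200 camera calls.

### The job

Weigh the three closed tins in the rack by hand: going from the robot's left to its right, lift each one a few centimetres straight up and set it back in its own bay before taking the next. Then stand the one full (heavy) tin on the free end of the service tray, let go, and lay the flat wooden marker plate flat on the middle of its lid, leaving the two empty tins in their bays. Keep the tins upright, and do not disturb the bowls, the stack of cups, the chopstick jar or the bottle.

Things in the scene. Friction and masses are not known exactly. Their poses are not given: they have to be found in the camera images.
- tin_a: one of three outwardly identical closed steel tins, flat grey lid: 100 mm long (x), 50 mm wide (y), 80 mm high (z up), straight sides; thin end clips are only for show. Origin: centre of the underside. It stands in one bay, its length along the rack's x. One of the three is full, 0.44 to 0.66 kg in all; two are empty, 0.12 to 0.18 kg. The names do not tell which stands where
- tin_b: another of three outwardly identical closed steel tins, flat grey lid: 100 mm long (x), 50 mm wide (y), 80 mm high (z up), straight sides; thin end clips are only for show. Origin: centre of the underside. It stands in one bay, its length along the rack's x. One of the three is full, 0.44 to 0.66 kg in all; two are empty, 0.12 to 0.18 kg. The names do not tell which stands where
- tin_c: the third of three outwardly identical closed steel tins, flat grey lid: 100 mm long (x), 50 mm wide (y), 80 mm high (z up), straight sides; thin end clips are only for show. Origin: centre of the underside. It stands in one bay, its length along the rack's x. One of the three is full, 0.44 to 0.66 kg in all; two are empty, 0.12 to 0.18 kg. The names do not tell which stands where
- rack: low fixed dark steel rack, 140 mm (its x, pointing roughly away from the robot) by 330 mm (its y, the row of bays), with a floor 4 mm thick and rims and dividers 6 mm thick standing up to 12 mm above the work surface; three bays side by side, 128 mm by 102 mm inside, 108 mm centre to centre. Origin: centre of its underside, on the work surface
- rack_bay1 (a point): centre of the floor of the rack's left bay (seen from the robot, largest y), 4 mm above the work surface; its axes are those of the rack
- rack_bay2 (a point): the same for the middle bay
- rack_bay3 (a point): the same for the right bay (smallest y)
- tray: fixed dark wooden service tray, 290 mm (its x) by 150 mm (its y), rim 5 mm thick and 14 mm high, floor 5 mm above the work surface. It stands to the left or to the right of the rack. Its far half (+x) holds the bowls, its near half (-x, towards the robot) is free. Origin: centre of its underside
- tray_free (a point): centre of the free end of the tray, on its floor, 5 mm above the work surface, 70 mm from the tray's centre towards -x of the tray; its axes are those of the tray
- marker: flat plywood marker plate, 90 mm long (its x), 40 mm wide (its y), 8 mm thick, 30 g, with a dark dot near one end, lying flat on the work surface between the robot and the rack. Origin: centre of its underside
- bowls: bystander: a stack of white bowls, 110 mm across, 71 mm high, loose on the far half of the tray. Origin: centre of the underside
- cups: bystander: an upright stack of white drinking cups, 88 mm across, 212 mm high, loose on the work surface on the side of the rack away from the tray. Origin: centre of the underside
- jar: bystander: steel jar 84 mm across and 120 mm high with chopsticks standing in it up to 195 mm above the work surface, off the far left or far right corner of the rack. Origin: centre of the underside
- bottle: bystander: amber bottle with a white cap, 66 mm across, 190 mm high, off the other far corner of the rack. Origin: centre of the underside

How it is judged:
On the way, in this order (a step that is already met when the one before it is completed fails the run):
1. the tin in the left bay is lifted clear above its bay, the other two standing in theirs (((height (world z) of tin_a above 0.018 m and horizontal distance between tin_a and rack_bay1 below 0.05 m and height (world z) of each of tin_b, tin_c below 0.011 m and distance of each of tin_b, tin_c from where it was at the start of the episode below 0.045 m and angle between each of tin_b, tin_c's own z axis and vertical below 0.1 rad) or (height (world z) of tin_b above 0.018 m and horizontal distance between tin_b and rack_bay1 below 0.05 m and height (world z) of each of tin_a, tin_c below 0.011 m and distance of each of tin_a, tin_c from where it was at the start of the episode below 0.045 m and angle between each of tin_a, tin_c's own z axis and vertical below 0.1 rad) or (height (world z) of tin_c above 0.018 m and horizontal distance between tin_c and rack_bay1 below 0.05 m and height (world z) of each of tin_a, tin_b below 0.011 m and distance of each of tin_a, tin_b from where it was at the start of the episode below 0.045 m and angle between each of tin_a, tin_b's own z axis and vertical below 0.1 rad))), for 0.2 s.
2. the left tin is back in its bay and the middle tin is lifted clear above its bay (((height (world z) of tin_a above 0.018 m and horizontal distance between tin_a and rack_bay2 below 0.05 m and height (world z) of each of tin_b, tin_c below 0.011 m and distance of each of tin_b, tin_c from where it was at the start of the episode below 0.045 m and angle between each of tin_b, tin_c's own z axis and vertical below 0.1 rad) or (height (world z) of tin_b above 0.018 m and horizontal distance between tin_b and rack_bay2 below 0.05 m and height (world z) of each of tin_a, tin_c below 0.011 m and distance of each of tin_a, tin_c from where it was at the start of the episode below 0.045 m and angle between each of tin_a, tin_c's own z axis and vertical below 0.1 rad) or (height (world z) of tin_c above 0.018 m and horizontal distance between tin_c and rack_bay2 below 0.05 m and height (world z) of each of tin_a, tin_b below 0.011 m and distance of each of tin_a, tin_b from where it was at the start of the episode below 0.045 m and angle between each of tin_a, tin_b's own z axis and vertical below 0.1 rad))), for 0.2 s.
3. the left and middle tins are in their bays and the right tin is lifted clear above its bay (((height (world z) of tin_a above 0.018 m and horizontal distance between tin_a and rack_bay3 below 0.05 m and height (world z) of each of tin_b, tin_c below 0.011 m and distance of each of tin_b, tin_c from where it was at the start of the episode below 0.045 m and angle between each of tin_b, tin_c's own z axis and vertical below 0.1 rad) or (height (world z) of tin_b above 0.018 m and horizontal distance between tin_b and rack_bay3 below 0.05 m and height (world z) of each of tin_a, tin_c below 0.011 m and distance of each of tin_a, tin_c from where it was at the start of the episode below 0.045 m and angle between each of tin_a, tin_c's own z axis and vertical below 0.1 rad) or (height (world z) of tin_c above 0.018 m and horizontal distance between tin_c and rack_bay3 below 0.05 m and height (world z) of each of tin_a, tin_b below 0.011 m and distance of each of tin_a, tin_b from where it was at the start of the episode below 0.045 m and angle between each of tin_a, tin_b's own z axis and vertical below 0.1 rad))), for 0.2 s.
4. the full tin stands flat on the free end of the tray, released (((contact force between tray and tin_a above 3.2 N and angle between tin_a's own z axis and vertical below 0.08 rad and linear speed of tin_a below 0.02 m/s and x of tin_a in the frame of tray_free between -0.05 and 0.05 m and y of tin_a in the frame of tray_free between -0.05 and 0.05 m and z of tin_a in the frame of tray_free between -0.006 and 0.006 m and contact force between tin_a and the fingers below 0.1 N) or (contact force between tray and tin_b above 3.2 N and angle between tin_b's own z axis and vertical below 0.08 rad and linear speed of tin_b below 0.02 m/s and x of tin_b in the frame of tray_free between -0.05 and 0.05 m and y of tin_b in the frame of tray_free between -0.05 and 0.05 m and z of tin_b in the frame of tray_free between -0.006 and 0.006 m and contact force between tin_b and the fingers below 0.1 N) or (contact force between tray and tin_c above 3.2 N and angle between tin_c's own z axis and vertical below 0.08 rad and linear speed of tin_c below 0.02 m/s and x of tin_c in the frame of tray_free between -0.05 and 0.05 m and y of tin_c in the frame of tray_free between -0.05 and 0.05 m and z of tin_c in the frame of tray_free between -0.006 and 0.006 m and contact force between tin_c and the fingers below 0.1 N))), for 0.2 s.
At the end, for the whole second after the job is handed in: full tin (pressing on it with over 3.2 N) upright on the tray floor, centre within 50 mm of the free end's centre along each tray axis; marker plate flat on its lid (6 degrees), within 30 mm of its centre; both empty tins upright on the rack floor, within 45 mm of where they began; all at rest (((contact force between tray and tin_a above 3.2 N and angle between tin_a's own z axis and vertical below 0.08 rad and linear speed of each of tin_a, tin_b, tin_c below 0.02 m/s and x of tin_a in the frame of tray_free between -0.05 and 0.05 m and y of tin_a in the frame of tray_free between -0.05 and 0.05 m and z of tin_a in the frame of tray_free between -0.006 and 0.006 m and horizontal distance between marker and tin_a below 0.03 m and z of marker in the frame of tin_a between 0.074 and 0.086 m and height (world z) of each of tin_b, tin_c below 0.011 m and distance of each of tin_b, tin_c from where it was at the start of the episode below 0.045 m and angle between each of tin_b, tin_c's own z axis and vertical below 0.1 rad) or (contact force between tray and tin_b above 3.2 N and angle between tin_b's own z axis and vertical below 0.08 rad and linear speed of each of tin_b, tin_a, tin_c below 0.02 m/s and x of tin_b in the frame of tray_free between -0.05 and 0.05 m and y of tin_b in the frame of tray_free between -0.05 and 0.05 m and z of tin_b in the frame of tray_free between -0.006 and 0.006 m and horizontal distance between marker and tin_b below 0.03 m and z of marker in the frame of tin_b between 0.074 and 0.086 m and height (world z) of each of tin_a, tin_c below 0.011 m and distance of each of tin_a, tin_c from where it was at the start of the episode below 0.045 m and angle between each of tin_a, tin_c's own z axis and vertical below 0.1 rad) or (contact force between tray and tin_c above 3.2 N and angle between tin_c's own z axis and vertical below 0.08 rad and linear speed of each of tin_c, tin_a, tin_b below 0.02 m/s and x of tin_c in the frame of tray_free between -0.05 and 0.05 m and y of tin_c in the frame of tray_free between -0.05 and 0.05 m and z of tin_c in the frame of tray_free between -0.006 and 0.006 m and horizontal distance between marker and tin_c below 0.03 m and z of marker in the frame of tin_c between 0.074 and 0.086 m and height (world z) of each of tin_a, tin_b below 0.011 m and distance of each of tin_a, tin_b from where it was at the start of the episode below 0.045 m and angle between each of tin_a, tin_b's own z axis and vertical below 0.1 rad)) and angle between marker's own z axis and vertical below 0.1 rad and linear speed of marker below 0.02 m/s); the robot touches nothing.
It fails at once if a tin is tipped more than 23 degrees (angle between any of tin_a, tin_b, tin_c's own z axis and vertical above 0.4 rad).
It fails at once if a bystander is shifted more than 30 mm or tipped more than 17 degrees (distance of any of bowls, cups, jar, bottle from where it was at the start of the episode above 0.03 m or angle between any of bowls, cups, jar, bottle's own z axis and vertical above 0.3 rad).
It also fails if it takes over 72 s, if anything falls off the work surface, if the arm or the gripper's body presses on something with over 40 N, if the wrist force passes 120 N, or if a joint passes its speed limit or range.

## Working session

There is one attempt and no reset: what is moved stays moved. The work goes in short steps, Python scripts to look and compute and a shell command to move; the robot and the scene stay as the last step left them, time stands still between calls to the robot, and variables do not carry over. Pictures are saved under pics/ and viewed, at most 10 in all, crops included, and the job is handed in when it is done.

```bash
mkdir -p pics; python3 - <<'E'
from bench import manip
import cv2
for n in("top","side"):
    im=manip.snapshot(n); cv2.imwrite(f"pics/{n}0.png",im[:,:,::-1]); print(n,manip.camera_info(n))
s=manip.observe(); print(s, manip.tcp_to_grasp)
E
```

```text
top {'vfov': 50.262393318391084, 'cx': 316.21035094639217, 'cy': 248.4834144873254, 'dist': array([-0.13027714,  0.        ,  0.        ,  0.        ,  0.        ]), 'pose': array([[-0.00274923,  0.99886108, -0.04763386,  0.53386355],
       [-0.99997144, -0.00241066,  0.00716356,  0.01805656],
       [ 0.00704058,  0.04765219,  0.99883918,  1.0283088 ],
       [ 0.        ,  0.        ,  0.        ,  1.        ]])}
side {'vfov': 57.85580812101379, 'cx': 312.16787538229, 'cy': 237.67032142635023, 'dist': array([-0.02001878,  0.        ,  0.        ,  0.        ,  0.        ]), 'pose': array([[-0.94963329,  0.22757392, -0.21542221,  0.34844202],
       [-0.31336018, -0.68653134,  0.65610984,  0.63109277],
       [ 0.00141939,  0.69056849,  0.72326562,  0.77197346],
       [ 0.        ,  0.        ,  0.        ,  1.        ]])}
{'time_s': 0.1, 'joints': array([-1.49607601e+00,  1.58966413e-01,  1.59806917e+00, -1.31647956e-05,
        1.38622794e+00, -2.10091552e-01]), 'dq': array([ 0.00022364, -0.00136999, -0.00275796, -0.00126186, -0.00028632,
        0.00101357]), 'joint_efforts': array([ 2.43642853e-04, -3.86503422e+01, -3.22960997e+01,  7.03267171e-02,
        3.38930637e-02, -3.80963775e-05]), 'tcp_pos': array([ 0.16149936, -0.55127201,  0.21374701]), 'eef_rot': array([[ 9.59713871e-01,  2.80979123e-01, -1.37637233e-04],
       [ 2.80978956e-01, -9.59712485e-01,  1.66524636e-03],
       [ 3.35807291e-04, -1.63683320e-03, -9.99998604e-01]]), 'contact_force': array([ 0.46883093, -0.17297722, -0.3727369 ]), 'wrist_torque': array([-0.06602378,  0.04284339,  0.03803218]), 'grasp_force': 0.0, 'gripper_width': 0.9999573384986906} -0.0187
```

View pics/top0.png

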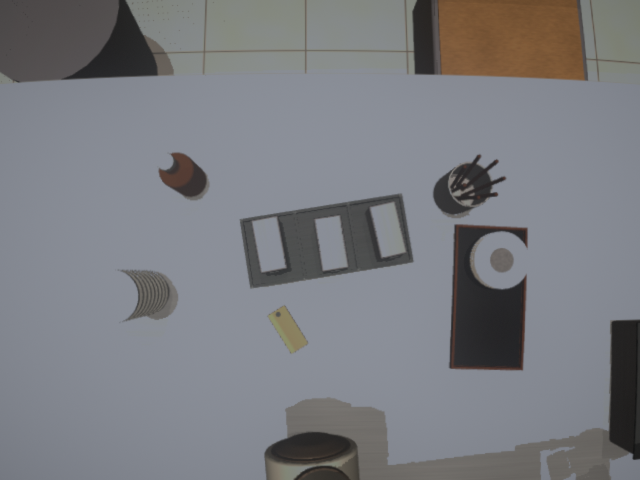

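View pics/side0.png

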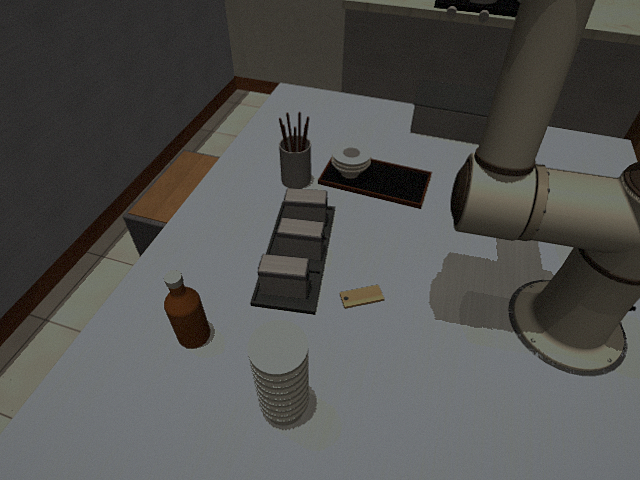

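The top view shows the rack (corners about (241,219), (402,194), (412,262), (250,287)) with lids at about (269,244), (331,243) and (388,230). The tray is on the right, x 450–527, with its free end near (487,335), and the marker is at (287,329). Cups, bottle, jar and bowls all stand clear of the rack. The side view agrees.

```bash
cat > h.py <<'E'
import numpy as np, cv2
from bench import manip
def p2w(uv,z,ci):
    f=240/np.tan(np.radians(ci["vfov"]/2)); K=np.array([[f,0,ci["cx"]],[0,f,ci["cy"]],[0,0,1]])
    n=cv2.undistortPoints(np.array(uv,float).reshape(-1,1,2),K,ci["dist"]).reshape(-1,2)
    T=ci["pose"]; d=np.c_[n[:,0],-n[:,1],-np.ones(len(n))]@T[:3,:3].T; o=T[:3,3]
    return (o+d*((z-o[2])/d[:,2])[:,None])[:,:2]
def rect(mask,seed,z,ci):
    n,l=cv2.connectedComponents(mask.astype(np.uint8)); 
    k=l[seed[1],seed[0]]
    if k==0: return "seed off"
    c=max(cv2.findContours((l==k).astype(np.uint8),cv2.RETR_EXTERNAL,cv2.CHAIN_APPROX_NONE)[0],key=cv2.contourArea)
    w=(p2w(c.reshape(-1,2),z,ci)*1000).astype(np.float32)
    (cx,cy),(a,b),t=cv2.minAreaRect(w)
    if a<b: a,b,t=b,a,t+90
    return np.round([cx,cy,a,b,(t+90)%180-90],1)
E
python3 - <<'E'
from h import *
ci=manip.camera_info("top"); im=cv2.imread("pics/top0.png").astype(int); B,G,R=im[...,0],im[...,1],im[...,2]
for p in [(269,244),(331,243),(388,230),(287,335),(320,190),(375,230),(300,240),(485,330),(487,369)]: print(p,im[p[1],p[0]])
# tins
rk=np.zeros(R.shape,np.uint8); cv2.fillPoly(rk,[np.array([(246,200),(399,190),(411,260),(252,285)])],1)
for s in [(269,244),(331,243),(388,230)]:
  for th in (110,130): print("tin",rect((R>th)&(rk>0),s,.084,ci))
print("marker",rect((R-B>25),(287,335),.008,ci))
for th in (80,100): print("rack",[rect((R<th)&(G<th),s,.012,ci) for s in ((300,240),(350,250))])
print("tray",rect((R+G+B<200)|(R-B>25),(485,330),.014,ci))
print(np.round(p2w([(241,219),(402,194),(412,262),(250,287)],.012,ci),3), np.round(p2w([(453,226),(527,228),(522,370),(450,367)],.014,ci),3))
big=cv2.resize(cv2.imread("pics/top0.png")[180:300,230:420],None,fx=4,fy=4); cv2.imwrite("pics/crop.png",big)
E
```

```text
(269, 244) [152 142 138]
(331, 243) [151 142 137]
(388, 230) [147 142 138]
(287, 335) [ 94 126 138]
(320, 190) [153 143 139]
(375, 230) [110 107 108]
(300, 240) [78 78 77]
(485, 330) [40 38 39]
(487, 369) [ 90  91 104]
tin [587.6  99.5  96.5  46.5  10.6]
tin [587.5  99.6  94.4  43.8  10.5]
tin [589.9 -15.8  96.3  46.3   8.9]
tin [589.7 -15.7  94.2  43.4   8.8]
tin [ 614.5 -121.4   96.3   46.2   12.5]
tin [ 614.2 -121.4   93.6   43.1   12.8]
marker [422.2  68.5  87.9  38.6  31.9]
rack [array([598.3,  -9.9, 324.6, 136.6, -80.9]), array([598.3,  -9.9, 324.6, 136.6, -80.9])]
rack [array([598.5,  -9.1, 328.6, 139.9, -81. ]), array([598.5,  -9.1, 328.6, 139.9, -81. ])]
tray [ 483.1 -336.8  287.3  151.6   -2.9]
[[ 0.642  0.161]
 [ 0.692 -0.162]
 [ 0.555 -0.181]
 [ 0.506  0.142]] [[ 0.627 -0.265]
 [ 0.623 -0.42 ]
 [ 0.334 -0.406]
 [ 0.344 -0.256]]
```

View pics/crop.png

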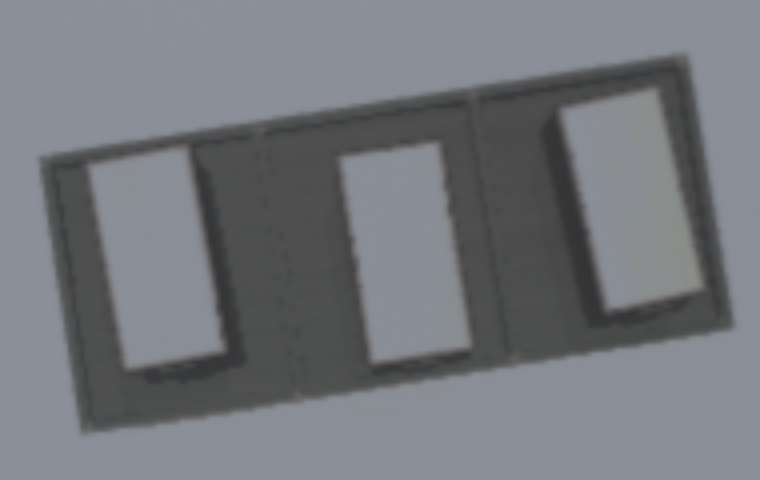

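The crop shows three lids inside the bays, with enough gap on both sides of each for the fingers. Next I'll locate the bystanders and work out the first deltas.

```bash
cat >> h.py <<'E'
def delta(p,yaw):
    s=manip.observe(); R=s["eef_rot"]; d=R.T@(np.array(p)-s["tcp_pos"])*10
    y0=np.degrees(np.arctan2(R[1,0],R[0,0])); 
    print("t",round(s["time_s"],2),"tcp",np.round(s["tcp_pos"],4),"yaw",round(y0,2),"z",np.round(R[:,2],4)); print("shift units",np.round(d,3),"rz units",round(np.radians(y0-yaw)/.5,3))
E
python3 - <<'E'
from h import *
ci=manip.camera_info("top")
for n,p,z in [("jar base",(455,198),.0),("jar top",(470,184),.12),("bottle base",(190,183),0),("cup base",(158,297),0),("cup top",(121,296),.212),("bowl top",(499,260),.07),("cap",(167,162),.19)]: print(n,np.round(p2w([p],z,ci),3))
delta([.588,.0995,.215],10.6)
E
```

```text
jar base [[ 0.686 -0.274]]
jar top [[ 0.694 -0.268]]
bottle base [[0.717 0.268]]
cup base [[0.485 0.332]]
cup top [[0.497 0.329]]
bowl top [[ 0.557 -0.338]]
cap [[0.72  0.262]]
t 0.1 tcp [ 0.1615 -0.5513  0.2137] yaw 16.32 z [-1.0e-04  1.7e-03 -1.0e+00]
shift units [ 5.922e+00 -5.047e+00 -2.000e-03] rz units 0.2
```

```bash

R='' ; python3 -m handwheel '[{"tx":0.97,"ty":-0.83,"rz":0.2},{"tx":0.97,"ty":-0.83,"rz":0.2},{"tx":0.97,"ty":-0.83,"rz":0.2},{"tx":0.97,"ty":-0.83,"rz":0.2},{"tx":0.97,"ty":-0.83,"rz":0.2}]' 1 20
python3 - <<'E'
from h import *
delta([.588,.0995,.215],10.6)
E
```

```text
t 0.1 tcp [ 0.1615 -0.5513  0.2137] yaw 16.32 z [-1.0e-04  1.7e-03 -1.0e+00]
shift units [ 5.922e+00 -5.047e+00 -2.000e-03] rz units 0.2invalid input at $[0]: expected keys tx, ty, tz, rx, ry, rz
```

```bash

python3 -m handwheel '[{"tx":0.97,"ty":-0.83,"tz":0,"rx":0,"ry":0,"rz":0.2},{"tx":0.97,"ty":-0.83,"tz":0,"rx":0,"ry":0,"rz":0.2},{"tx":0.97,"ty":-0.83,"tz":0,"rx":0,"ry":0,"rz":0.2},{"tx":0.97,"ty":-0.83,"tz":0,"rx":0,"ry":0,"rz":0.2},{"tx":0.97,"ty":-0.83,"tz":0,"rx":0,"ry":0,"rz":0.2}]' 1 20
python3 - <<'E'
from h import *
delta([.588,.0995,.215],10.6)
E
```

```text
time_s: 0.52
tcp_pos: [0.2323, -0.4432, 0.2143]
eef_rot: [[0.982, 0.187, -0.0], [0.187, -0.982, 0.001], [-0.0, -0.001, -1.0]]
contact_force: [-0.2, -0.8, -0.1]
gripper_width: 1.002
grasp_force: 0.0
t 0.52 tcp [ 0.2323 -0.4432  0.2143] yaw 10.76 z [-2.e-04  6.e-04 -1.e+00]
shift units [ 4.508 -4.668 -0.005] rz units 0.006
```

```bash

python3 -m handwheel '[{"tx":0.9,"ty":-0.93,"tz":0,"rx":0,"ry":0,"rz":0},{"tx":0.9,"ty":-0.93,"tz":0,"rx":0,"ry":0,"rz":0},{"tx":0.9,"ty":-0.93,"tz":0,"rx":0,"ry":0,"rz":0},{"tx":0.9,"ty":-0.93,"tz":0,"rx":0,"ry":0,"rz":0}]' >/dev/null
python3 -m handwheel '[{"tx":0.9,"ty":-0.93,"tz":0,"rx":0,"ry":0,"rz":0},{"tx":0.9,"ty":-0.93,"tz":0,"rx":0,"ry":0,"rz":0},{"tx":0.9,"ty":-0.93,"tz":0,"rx":0,"ry":0,"rz":0},{"tx":0.9,"ty":-0.93,"tz":0,"rx":0,"ry":0,"rz":0}]' >/dev/null
python3 -m handwheel '[{"tx":0.9,"ty":-0.93,"tz":0,"rx":0,"ry":0,"rz":0},{"tx":0.9,"ty":-0.93,"tz":0,"rx":0,"ry":0,"rz":0},{"tx":0.9,"ty":-0.93,"tz":0,"rx":0,"ry":0,"rz":0},{"tx":0.9,"ty":-0.93,"tz":0,"rx":0,"ry":0,"rz":0}]' 
python3 -m handwheel '[{"tx":0.9,"ty":-0.93,"tz":0,"rx":0,"ry":0,"rz":0},{"tx":0.9,"ty":-0.93,"tz":0,"rx":0,"ry":0,"rz":0},{"tx":0.9,"ty":-0.93,"tz":0,"rx":0,"ry":0,"rz":0},{"tx":0.9,"ty":-0.93,"tz":0,"rx":0,"ry":0,"rz":0}]' >/dev/null
python3 -m handwheel '[{"tx":0.9,"ty":-0.93,"tz":0,"rx":0,"ry":0,"rz":0},{"tx":0.9,"ty":-0.93,"tz":0,"rx":0,"ry":0,"rz":0},{"tx":0.9,"ty":-0.93,"tz":0,"rx":0,"ry":0,"rz":0},{"tx":0.9,"ty":-0.93,"tz":0,"rx":0,"ry":0,"rz":0},{"tx":0.9,"ty":-0.93,"tz":0,"rx":0,"ry":0,"rz":0},{"tx":0.9,"ty":-0.93,"tz":0,"rx":0,"ry":0,"rz":0}]' >/dev/null
python3 - <<'E'
from h import *
delta([.588,.0995,.215],10.6); print(manip.observe()["contact_force"])
im=manip.snapshot("wrist"); cv2.imwrite("pics/w1.png",im[:,:,::-1])
E
```

```text
time_s: 1.52
tcp_pos: [0.4478, -0.1181, 0.2147]
eef_rot: [[0.982, 0.188, 0.001], [0.188, -0.982, 0.001], [0.002, -0.001, -1.0]]
contact_force: [0.0, -0.2, 0.4]
gripper_width: 0.999
grasp_force: 0.0
t 2.35 tcp [0.5884 0.0927 0.2141] yaw 10.53 z [-0.0011 -0.0011 -1.    ]
shift units [ 0.009 -0.068 -0.009] rz units -0.002
[-0.36854304 -0.604048   -0.59764947]
```

View pics/w1.png

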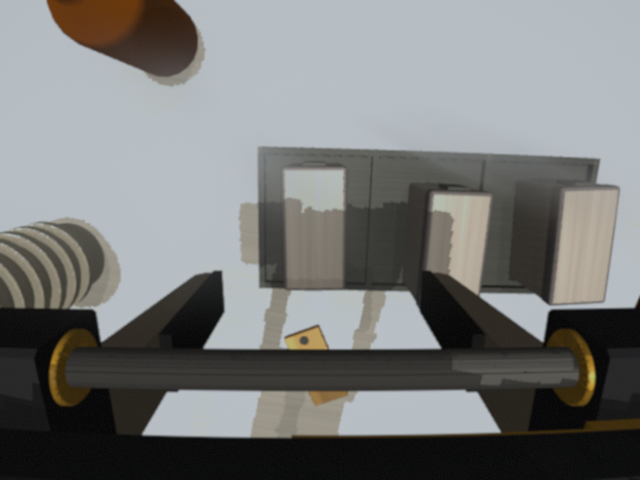

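The wrist view shows the left tin at columns 285–345, between the fingertips (222 and 423). They are about 7 mm off centre, which matches the computed shift, so I'll correct it and descend.

```bash

python3 -m handwheel '[{"tx":0.01,"ty":-0.07,"tz":0.4,"rx":0,"ry":0,"rz":0},{"tx":0.01,"ty":-0.07,"tz":0.8,"rx":0,"ry":0,"rz":0},{"tx":0.01,"ty":-0.07,"tz":0.87,"rx":0,"ry":0,"rz":0},{"tx":0.01,"ty":-0.07,"tz":0.87,"rx":0,"ry":0,"rz":0}]' 1 30
python3 -m handwheel '[{"tx":0,"ty":0,"tz":0.3,"rx":0,"ry":0,"rz":0},{"tx":0,"ty":0,"tz":0.6,"rx":0,"ry":0,"rz":0},{"tx":0,"ty":0,"tz":0.87,"rx":0,"ry":0,"rz":0},{"tx":0,"ty":0,"tz":0.87,"rx":0,"ry":0,"rz":0},{"tx":0,"ty":0,"tz":0.87,"rx":0,"ry":0,"rz":0}]' 
python3 -m handwheel '[{"tx":0,"ty":0,"tz":0,"rx":0,"ry":0,"rz":0},{"tx":0,"ty":0,"tz":0,"rx":0,"ry":0,"rz":0},{"tx":0,"ty":0,"tz":0,"rx":0,"ry":0,"rz":0},{"tx":0,"ty":0,"tz":0,"rx":0,"ry":0,"rz":0},{"tx":0,"ty":0,"tz":0,"rx":0,"ry":0,"rz":0},{"tx":0,"ty":0,"tz":0,"rx":0,"ry":0,"rz":0},{"tx":0,"ty":0,"tz":0,"rx":0,"ry":0,"rz":0},{"tx":0,"ty":0,"tz":0,"rx":0,"ry":0,"rz":0}]' 0 30
```

```text
time_s: 2.73
tcp_pos: [0.5849, 0.1003, 0.1246]
eef_rot: [[0.983, 0.182, -0.007], [0.182, -0.983, -0.0], [-0.007, -0.001, -1.0]]
contact_force: [0.3, -0.7, 0.7]
gripper_width: 1.001
grasp_force: 0.0
time_s: 3.15
tcp_pos: [0.5884, 0.1011, 0.0421]
eef_rot: [[0.983, 0.183, 0.0], [0.183, -0.983, -0.0], [0.0, 0.0, -1.0]]
contact_force: [-0.3, 0.4, 0.5]
gripper_width: 1.0
grasp_force: 0.0
time_s: 3.82
tcp_pos: [0.5885, 0.1011, 0.0412]
eef_rot: [[0.983, 0.184, 0.001], [0.184, -0.983, -0.001], [0.001, 0.002, -1.0]]
contact_force: [0.2, -3.7, 3.0]
gripper_width: 0.538
grasp_force: 30.0
```

```bash

python3 -m handwheel '[{"tx":0,"ty":0,"tz":-0.1,"rx":0,"ry":0,"rz":0},{"tx":0,"ty":0,"tz":-0.2,"rx":0,"ry":0,"rz":0},{"tx":0,"ty":0,"tz":-0.3,"rx":0,"ry":0,"rz":0},{"tx":0,"ty":0,"tz":-0.4,"rx":0,"ry":0,"rz":0},{"tx":0,"ty":0,"tz":-0.4,"rx":0,"ry":0,"rz":0},{"tx":0,"ty":0,"tz":-0.4,"rx":0,"ry":0,"rz":0},{"tx":0,"ty":0,"tz":-0.4,"rx":0,"ry":0,"rz":0},{"tx":0,"ty":0,"tz":-0.4,"rx":0,"ry":0,"rz":0},{"tx":0,"ty":0,"tz":-0.4,"rx":0,"ry":0,"rz":0},{"tx":0,"ty":0,"tz":-0.4,"rx":0,"ry":0,"rz":0},{"tx":0,"ty":0,"tz":-0.4,"rx":0,"ry":0,"rz":0},{"tx":0,"ty":0,"tz":-0.4,"rx":0,"ry":0,"rz":0}]' 
python3 -m handwheel '[{"tx":0,"ty":0,"tz":0,"rx":0,"ry":0,"rz":0},{"tx":0,"ty":0,"tz":0,"rx":0,"ry":0,"rz":0},{"tx":0,"ty":0,"tz":0,"rx":0,"ry":0,"rz":0}]'
python3 - <<'E'
from h import *
im=manip.snapshot("side"); cv2.imwrite("pics/s1.png",im[:,:,::-1]); print(manip.observe()["contact_force"],manip.observe()["joint_efforts"])
E
```

```text
time_s: 4.82
tcp_pos: [0.5878, 0.1019, 0.0804]
eef_rot: [[0.983, 0.184, -0.0], [0.184, -0.983, 0.0], [-0.0, -0.0, -1.0]]
contact_force: [-0.5, -0.5, -4.8]
gripper_width: 0.547
grasp_force: 30.0
time_s: 5.07
tcp_pos: [0.5879, 0.1019, 0.0806]
eef_rot: [[0.983, 0.184, 0.0], [0.184, -0.983, 0.0], [0.0, -0.0, -1.0]]
contact_force: [0.6, 0.2, -5.8]
gripper_width: 0.543
grasp_force: 30.0
[ 0.31086834  0.26518743 -5.91147315] [-1.03126986e-03 -4.62181056e+01 -3.18096650e+01  2.65007961e-02
 -6.36694185e-02 -9.86429882e-06]
```

View pics/s1.png

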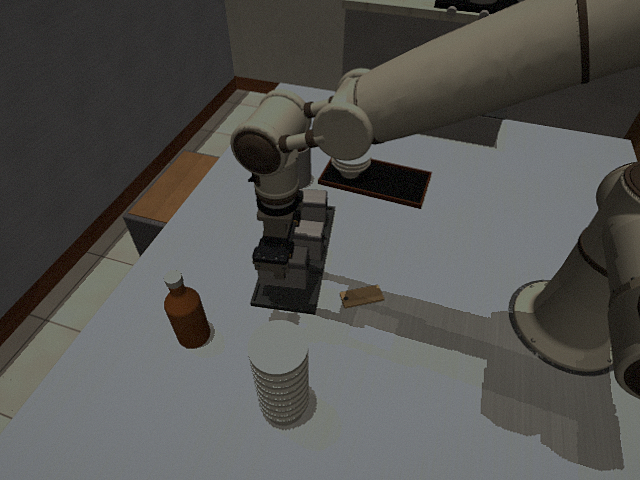

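The side view shows tin 1 gripped and raised. It reads about 5.8 N, so the left tin is the full one. I'll set it back, move on to tin 2 and weigh it.

```bash

python3 -m handwheel '[{"tx":0,"ty":0,"tz":0.1,"rx":0,"ry":0,"rz":0},{"tx":0,"ty":0,"tz":0.2,"rx":0,"ry":0,"rz":0},{"tx":0,"ty":0,"tz":0.29,"rx":0,"ry":0,"rz":0},{"tx":0,"ty":0,"tz":0.35,"rx":0,"ry":0,"rz":0},{"tx":0,"ty":0,"tz":0.39,"rx":0,"ry":0,"rz":0},{"tx":0,"ty":0,"tz":0.4,"rx":0,"ry":0,"rz":0},{"tx":0,"ty":0,"tz":0.4,"rx":0,"ry":0,"rz":0},{"tx":0,"ty":0,"tz":0.4,"rx":0,"ry":0,"rz":0}]' 
python3 -m handwheel '[{"tx":0,"ty":0,"tz":0,"rx":0,"ry":0,"rz":0},{"tx":0,"ty":0,"tz":0,"rx":0,"ry":0,"rz":0},{"tx":0,"ty":0,"tz":0,"rx":0,"ry":0,"rz":0},{"tx":0,"ty":0,"tz":0,"rx":0,"ry":0,"rz":0},{"tx":0,"ty":0,"tz":-0.3,"rx":0,"ry":0,"rz":0},{"tx":0,"ty":0,"tz":-0.65,"rx":0,"ry":0,"rz":0},{"tx":0,"ty":0,"tz":-0.9,"rx":0,"ry":0,"rz":0},{"tx":0,"ty":0,"tz":-0.9,"rx":0,"ry":0,"rz":0},{"tx":0,"ty":0,"tz":-0.9,"rx":0,"ry":0,"rz":0}]' 1
python3 - <<'E'
from h import *
delta([.590,-.0157,.131],8.9)
E
```

```text
time_s: 5.78
tcp_pos: [0.5873, 0.102, 0.0411]
eef_rot: [[0.983, 0.184, -0.002], [0.184, -0.983, -0.0], [-0.002, -0.0, -1.0]]
contact_force: [-4.6, -0.9, 3.7]
gripper_width: 0.544
grasp_force: 30.0
time_s: 6.53
tcp_pos: [0.5896, 0.1018, 0.1328]
eef_rot: [[0.983, 0.184, 0.005], [0.184, -0.983, -0.0], [0.005, 0.001, -1.0]]
contact_force: [-0.4, -0.0, -0.4]
gripper_width: 0.999
grasp_force: 0.0
t 6.53 tcp [0.5896 0.1018 0.1328] yaw 10.59 z [ 4.9e-03 -2.0e-04 -1.0e+00]
shift units [-0.212  1.156  0.018] rz units 0.059
```

```bash

python3 -m handwheel '[{"tx":-0.1,"ty":0.4,"tz":0,"rx":0,"ry":0,"rz":0},{"tx":-0.2,"ty":0.8,"tz":0,"rx":0,"ry":0,"rz":0},{"tx":-0.2,"ty":1,"tz":0,"rx":0,"ry":0,"rz":0}]' >/dev/null
python3 -m handwheel '[{"tx":0,"ty":0.16,"tz":0,"rx":0,"ry":0,"rz":0.06},{"tx":0,"ty":0.16,"tz":0,"rx":0,"ry":0,"rz":0.06},{"tx":0,"ty":0.16,"tz":0.3,"rx":0,"ry":0,"rz":0.06},{"tx":0,"ty":0.16,"tz":0.6,"rx":0,"ry":0,"rz":0.06},{"tx":0,"ty":0.16,"tz":0.9,"rx":0,"ry":0,"rz":0.06},{"tx":0,"ty":0.16,"tz":0.9,"rx":0,"ry":0,"rz":0.06},{"tx":0,"ty":0.16,"tz":0.9,"rx":0,"ry":0,"rz":0.06}]'
python3 -m handwheel '[{"tx":0,"ty":0,"tz":0,"rx":0,"ry":0,"rz":0},{"tx":0,"ty":0,"tz":0,"rx":0,"ry":0,"rz":0},{"tx":0,"ty":0,"tz":0,"rx":0,"ry":0,"rz":0},{"tx":0,"ty":0,"tz":0,"rx":0,"ry":0,"rz":0},{"tx":0,"ty":0,"tz":0,"rx":0,"ry":0,"rz":0},{"tx":0,"ty":0,"tz":0,"rx":0,"ry":0,"rz":0},{"tx":0,"ty":0,"tz":0,"rx":0,"ry":0,"rz":0},{"tx":0,"ty":0,"tz":0,"rx":0,"ry":0,"rz":0}]' 0 30
python3 -m handwheel '[{"tx":0,"ty":0,"tz":-0.1,"rx":0,"ry":0,"rz":0},{"tx":0,"ty":0,"tz":-0.2,"rx":0,"ry":0,"rz":0},{"tx":0,"ty":0,"tz":-0.3,"rx":0,"ry":0,"rz":0},{"tx":0,"ty":0,"tz":-0.4,"rx":0,"ry":0,"rz":0},{"tx":0,"ty":0,"tz":-0.4,"rx":0,"ry":0,"rz":0},{"tx":0,"ty":0,"tz":-0.4,"rx":0,"ry":0,"rz":0},{"tx":0,"ty":0,"tz":-0.4,"rx":0,"ry":0,"rz":0},{"tx":0,"ty":0,"tz":-0.4,"rx":0,"ry":0,"rz":0},{"tx":0,"ty":0,"tz":-0.4,"rx":0,"ry":0,"rz":0},{"tx":0,"ty":0,"tz":-0.4,"rx":0,"ry":0,"rz":0},{"tx":0,"ty":0,"tz":-0.4,"rx":0,"ry":0,"rz":0},{"tx":0,"ty":0,"tz":-0.4,"rx":0,"ry":0,"rz":0}]'
```

```text
time_s: 7.37
tcp_pos: [0.5871, -0.0144, 0.0382]
eef_rot: [[0.988, 0.155, -0.006], [0.155, -0.988, 0.002], [-0.005, -0.002, -1.0]]
contact_force: [0.1, 0.7, 0.7]
gripper_width: 1.0
grasp_force: 0.0
time_s: 8.03
tcp_pos: [0.5898, -0.0159, 0.0411]
eef_rot: [[0.988, 0.154, 0.001], [0.154, -0.988, -0.0], [0.001, 0.0, -1.0]]
contact_force: [-0.0, -0.2, 3.0]
gripper_width: 0.543
grasp_force: 30.0
time_s: 9.03
tcp_pos: [0.5894, -0.0158, 0.0803]
eef_rot: [[0.988, 0.154, -0.0], [0.154, -0.988, 0.0], [-0.0, -0.0, -1.0]]
contact_force: [-0.6, -1.0, -1.5]
gripper_width: 0.541
grasp_force: 30.0
```

Tin 2 reads about 1.5 N, so it is empty. Set it back and move to tin 3.

```bash

python3 -m handwheel '[{"tx":0,"ty":0,"tz":0.1,"rx":0,"ry":0,"rz":0},{"tx":0,"ty":0,"tz":0.2,"rx":0,"ry":0,"rz":0},{"tx":0,"ty":0,"tz":0.29,"rx":0,"ry":0,"rz":0},{"tx":0,"ty":0,"tz":0.35,"rx":0,"ry":0,"rz":0},{"tx":0,"ty":0,"tz":0.39,"rx":0,"ry":0,"rz":0},{"tx":0,"ty":0,"tz":0.4,"rx":0,"ry":0,"rz":0},{"tx":0,"ty":0,"tz":0.4,"rx":0,"ry":0,"rz":0},{"tx":0,"ty":0,"tz":0.4,"rx":0,"ry":0,"rz":0}]' 
python3 -m handwheel '[{"tx":0,"ty":0,"tz":0,"rx":0,"ry":0,"rz":0},{"tx":0,"ty":0,"tz":0,"rx":0,"ry":0,"rz":0},{"tx":0,"ty":0,"tz":0,"rx":0,"ry":0,"rz":0},{"tx":0,"ty":0,"tz":0,"rx":0,"ry":0,"rz":0},{"tx":0,"ty":0,"tz":-0.3,"rx":0,"ry":0,"rz":0},{"tx":0,"ty":0,"tz":-0.65,"rx":0,"ry":0,"rz":0},{"tx":0,"ty":0,"tz":-0.9,"rx":0,"ry":0,"rz":0},{"tx":0,"ty":0,"tz":-0.9,"rx":0,"ry":0,"rz":0},{"tx":0,"ty":0,"tz":-0.9,"rx":0,"ry":0,"rz":0}]' 1
python3 - <<'E'
from h import *
delta([.6145,-.1214,.131],12.6)
E
```

```text
time_s: 9.7
tcp_pos: [0.5891, -0.0157, 0.0409]
eef_rot: [[0.988, 0.154, -0.002], [0.154, -0.988, 0.0], [-0.002, -0.0, -1.0]]
contact_force: [-4.0, -0.1, 4.5]
gripper_width: 0.544
grasp_force: 30.0
time_s: 10.45
tcp_pos: [0.591, -0.0161, 0.1326]
eef_rot: [[0.988, 0.154, 0.004], [0.154, -0.988, -0.001], [0.004, 0.002, -1.0]]
contact_force: [0.3, -0.0, -0.2]
gripper_width: 0.998
grasp_force: 0.0
t 10.45 tcp [ 0.591  -0.0161  0.1326] yaw 8.87 z [ 4.2e-03 -9.0e-04 -1.0e+00]
shift units [0.07  1.077 0.018] rz units -0.13
```

```bash

python3 -m handwheel '[{"tx":0.08,"ty":0.4,"tz":0,"rx":0,"ry":0,"rz":0},{"tx":0.08,"ty":0.8,"tz":0,"rx":0,"ry":0,"rz":0},{"tx":0.08,"ty":1,"tz":0,"rx":0,"ry":0,"rz":0}]' >/dev/null
python3 -m handwheel '[{"tx":0,"ty":0.08,"tz":0,"rx":0,"ry":0,"rz":-0.13},{"tx":0,"ty":0.08,"tz":0,"rx":0,"ry":0,"rz":-0.13},{"tx":0,"ty":0.08,"tz":0.3,"rx":0,"ry":0,"rz":-0.13},{"tx":0,"ty":0.08,"tz":0.6,"rx":0,"ry":0,"rz":-0.13},{"tx":0,"ty":0.08,"tz":0.9,"rx":0,"ry":0,"rz":-0.13},{"tx":0,"ty":0.08,"tz":0.9,"rx":0,"ry":0,"rz":-0.13},{"tx":0,"ty":0.08,"tz":0.9,"rx":0,"ry":0,"rz":-0.13}]'
python3 -m handwheel '[{"tx":0,"ty":0,"tz":0,"rx":0,"ry":0,"rz":0},{"tx":0,"ty":0,"tz":0,"rx":0,"ry":0,"rz":0},{"tx":0,"ty":0,"tz":0,"rx":0,"ry":0,"rz":0},{"tx":0,"ty":0,"tz":0,"rx":0,"ry":0,"rz":0},{"tx":0,"ty":0,"tz":0,"rx":0,"ry":0,"rz":0},{"tx":0,"ty":0,"tz":0,"rx":0,"ry":0,"rz":0},{"tx":0,"ty":0,"tz":0,"rx":0,"ry":0,"rz":0},{"tx":0,"ty":0,"tz":0,"rx":0,"ry":0,"rz":0}]' 0 30
python3 -m handwheel '[{"tx":0,"ty":0,"tz":-0.1,"rx":0,"ry":0,"rz":0},{"tx":0,"ty":0,"tz":-0.2,"rx":0,"ry":0,"rz":0},{"tx":0,"ty":0,"tz":-0.3,"rx":0,"ry":0,"rz":0},{"tx":0,"ty":0,"tz":-0.4,"rx":0,"ry":0,"rz":0},{"tx":0,"ty":0,"tz":-0.4,"rx":0,"ry":0,"rz":0},{"tx":0,"ty":0,"tz":-0.4,"rx":0,"ry":0,"rz":0},{"tx":0,"ty":0,"tz":-0.4,"rx":0,"ry":0,"rz":0},{"tx":0,"ty":0,"tz":-0.4,"rx":0,"ry":0,"rz":0},{"tx":0,"ty":0,"tz":-0.4,"rx":0,"ry":0,"rz":0},{"tx":0,"ty":0,"tz":-0.4,"rx":0,"ry":0,"rz":0},{"tx":0,"ty":0,"tz":-0.4,"rx":0,"ry":0,"rz":0},{"tx":0,"ty":0,"tz":-0.4,"rx":0,"ry":0,"rz":0}]'
```

```text
time_s: 11.28
tcp_pos: [0.6117, -0.1195, 0.038]
eef_rot: [[0.976, 0.218, -0.006], [0.218, -0.976, 0.003], [-0.005, -0.004, -1.0]]
contact_force: [-0.2, -0.1, 0.8]
gripper_width: 1.003
grasp_force: 0.0
time_s: 11.95
tcp_pos: [0.6143, -0.1215, 0.0411]
eef_rot: [[0.976, 0.218, 0.001], [0.218, -0.976, -0.0], [0.0, 0.0, -1.0]]
contact_force: [-0.7, 0.4, 1.8]
gripper_width: 0.541
grasp_force: 30.0
time_s: 12.95
tcp_pos: [0.614, -0.1212, 0.0803]
eef_rot: [[0.976, 0.218, -0.0], [0.218, -0.976, 0.0], [-0.0, -0.0, -1.0]]
contact_force: [0.9, 0.9, -1.8]
gripper_width: 0.541
grasp_force: 30.0
```

Tin 3 also reads about 1.8 N, so it is empty too. Set it back and return to tin 1.

```bash

python3 -m handwheel '[{"tx":0,"ty":0,"tz":0.1,"rx":0,"ry":0,"rz":0},{"tx":0,"ty":0,"tz":0.2,"rx":0,"ry":0,"rz":0},{"tx":0,"ty":0,"tz":0.29,"rx":0,"ry":0,"rz":0},{"tx":0,"ty":0,"tz":0.35,"rx":0,"ry":0,"rz":0},{"tx":0,"ty":0,"tz":0.39,"rx":0,"ry":0,"rz":0},{"tx":0,"ty":0,"tz":0.4,"rx":0,"ry":0,"rz":0},{"tx":0,"ty":0,"tz":0.4,"rx":0,"ry":0,"rz":0},{"tx":0,"ty":0,"tz":0.4,"rx":0,"ry":0,"rz":0}]' >/dev/null
python3 -m handwheel '[{"tx":0,"ty":0,"tz":0,"rx":0,"ry":0,"rz":0},{"tx":0,"ty":0,"tz":0,"rx":0,"ry":0,"rz":0},{"tx":0,"ty":0,"tz":0,"rx":0,"ry":0,"rz":0},{"tx":0,"ty":0,"tz":0,"rx":0,"ry":0,"rz":0},{"tx":0,"ty":0,"tz":-0.3,"rx":0,"ry":0,"rz":0},{"tx":0,"ty":0,"tz":-0.65,"rx":0,"ry":0,"rz":0},{"tx":0,"ty":0,"tz":-0.9,"rx":0,"ry":0,"rz":0},{"tx":0,"ty":0,"tz":-0.9,"rx":0,"ry":0,"rz":0},{"tx":0,"ty":0,"tz":-0.9,"rx":0,"ry":0,"rz":0}]' 1
python3 -m handwheel '[{"tx":0.1,"ty":-0.4,"tz":0,"rx":0,"ry":0,"rz":0.07},{"tx":0.1,"ty":-0.8,"tz":0,"rx":0,"ry":0,"rz":0.07},{"tx":0.1,"ty":-1,"tz":0,"rx":0,"ry":0,"rz":0.07},{"tx":0.1,"ty":-1,"tz":0,"rx":0,"ry":0,"rz":0.07}]' >/dev/null
python3 - <<'E'
from h import *
delta([.588,.1015,.131],10.6)
E
```

```text
time_s: 14.37
tcp_pos: [0.6155, -0.1218, 0.1327]
eef_rot: [[0.976, 0.218, 0.004], [0.218, -0.976, -0.002], [0.004, 0.002, -1.0]]
contact_force: [0.0, -0.5, -0.6]
gripper_width: 0.998
grasp_force: 0.0
t 14.7 tcp [ 0.5997 -0.0172  0.1281] yaw 10.83 z [-0.0047  0.0024 -1.    ]
shift units [ 0.108 -1.187 -0.025] rz units 0.008
```

```bash

python3 -m handwheel '[{"tx":0.1,"ty":-0.4,"tz":0,"rx":0,"ry":0,"rz":0},{"tx":0.1,"ty":-0.8,"tz":0,"rx":0,"ry":0,"rz":0},{"tx":0.1,"ty":-1,"tz":0,"rx":0,"ry":0,"rz":0},{"tx":0.1,"ty":-1,"tz":0,"rx":0,"ry":0,"rz":0},{"tx":0.1,"ty":-1,"tz":0,"rx":0,"ry":0,"rz":0},{"tx":0.1,"ty":-1,"tz":0,"rx":0,"ry":0,"rz":0}]' >/dev/null
python3 - <<'E'
from h import *
delta([.588,.1015,.131],10.6)
E
```

```text
t 15.2 tcp [0.5934 0.0772 0.1297] yaw 10.54 z [-1.2e-03 -7.0e-04 -1.0e+00]
shift units [-0.009 -0.248 -0.013] rz units -0.002
```

```bash

python3 -m handwheel '[{"tx":-0.01,"ty":-0.25,"tz":0,"rx":0,"ry":0,"rz":0},{"tx":-0.01,"ty":-0.25,"tz":0,"rx":0,"ry":0,"rz":0},{"tx":-0.01,"ty":-0.25,"tz":0.3,"rx":0,"ry":0,"rz":0},{"tx":-0.01,"ty":-0.25,"tz":0.6,"rx":0,"ry":0,"rz":0},{"tx":-0.01,"ty":-0.25,"tz":0.9,"rx":0,"ry":0,"rz":0},{"tx":-0.01,"ty":-0.25,"tz":0.9,"rx":0,"ry":0,"rz":0},{"tx":-0.01,"ty":-0.25,"tz":0.9,"rx":0,"ry":0,"rz":0}]'
python3 -m handwheel '[{"tx":0,"ty":0,"tz":0,"rx":0,"ry":0,"rz":0},{"tx":0,"ty":0,"tz":0,"rx":0,"ry":0,"rz":0},{"tx":0,"ty":0,"tz":0,"rx":0,"ry":0,"rz":0},{"tx":0,"ty":0,"tz":0,"rx":0,"ry":0,"rz":0},{"tx":0,"ty":0,"tz":0,"rx":0,"ry":0,"rz":0},{"tx":0,"ty":0,"tz":0,"rx":0,"ry":0,"rz":0},{"tx":0,"ty":0,"tz":0,"rx":0,"ry":0,"rz":0},{"tx":0,"ty":0,"tz":0,"rx":0,"ry":0,"rz":0}]' 0 40
python3 -m handwheel '[{"tx":0,"ty":0,"tz":-0.15,"rx":0,"ry":0,"rz":0},{"tx":0,"ty":0,"tz":-0.35,"rx":0,"ry":0,"rz":0},{"tx":0,"ty":0,"tz":-0.6,"rx":0,"ry":0,"rz":0},{"tx":0,"ty":0,"tz":-0.85,"rx":0,"ry":0,"rz":0},{"tx":0,"ty":0,"tz":-1,"rx":0,"ry":0,"rz":0}]'
python3 -m handwheel '[{"tx":0,"ty":0,"tz":-0.15,"rx":0,"ry":0,"rz":0.12},{"tx":0,"ty":0,"tz":-0.25,"rx":0,"ry":0,"rz":0.24},{"tx":0,"ty":0,"tz":-0.3,"rx":0,"ry":0,"rz":0.36},{"tx":0,"ty":0,"tz":-0.3,"rx":0,"ry":0,"rz":0.47},{"tx":0,"ty":0,"tz":-0.3,"rx":0,"ry":0,"rz":0.47},{"tx":0,"ty":0,"tz":-0.3,"rx":0,"ry":0,"rz":0.47},{"tx":0,"ty":0,"tz":-0.3,"rx":0,"ry":0,"rz":0.47}]'
python3 - <<'E'
from h import *
delta([.413,-.333,.171],-2.9)
E
```

```text
time_s: 15.78
tcp_pos: [0.5867, 0.1016, 0.0391]
eef_rot: [[0.983, 0.182, -0.004], [0.182, -0.983, -0.0], [-0.004, -0.001, -1.0]]
contact_force: [0.0, 0.2, 0.2]
gripper_width: 1.0
grasp_force: 0.0
time_s: 16.45
tcp_pos: [0.5883, 0.1028, 0.0411]
eef_rot: [[0.983, 0.184, 0.001], [0.184, -0.983, -0.001], [0.001, 0.001, -1.0]]
contact_force: [-0.1, -1.2, 2.6]
gripper_width: 0.542
grasp_force: 40.0
time_s: 16.87
tcp_pos: [0.5879, 0.1033, 0.1418]
eef_rot: [[0.983, 0.184, 0.0], [0.184, -0.983, 0.0], [0.0, -0.0, -1.0]]
contact_force: [1.4, -0.1, -5.9]
gripper_width: 0.543
grasp_force: 40.0
time_s: 17.45
tcp_pos: [0.587, 0.1031, 0.1692]
eef_rot: [[0.999, -0.049, -0.003], [-0.049, -0.999, 0.0], [-0.003, -0.0, -1.0]]
contact_force: [-0.1, -0.2, -6.1]
gripper_width: 0.537
grasp_force: 40.0
t 17.45 tcp [0.587  0.1031 0.1692] yaw -2.8 z [-2.7e-03  2.0e-04 -1.0e+00]
shift units [-1.525  4.441 -0.014] rz units 0.004
```

```bash

python3 -m handwheel '[{"tx":-0.05,"ty":0.14,"tz":0,"rx":0,"ry":0,"rz":0},{"tx":-0.15,"ty":0.38,"tz":0,"rx":0,"ry":0,"rz":0},{"tx":-0.24,"ty":0.64,"tz":0,"rx":0,"ry":0,"rz":0},{"tx":-0.3,"ty":0.89,"tz":0,"rx":0,"ry":0,"rz":0}]' >/dev/null
python3 -m handwheel '[{"tx":-0.1,"ty":0.3,"tz":0,"rx":0,"ry":0,"rz":0},{"tx":-0.2,"ty":0.6,"tz":0,"rx":0,"ry":0,"rz":0},{"tx":-0.3,"ty":0.89,"tz":0,"rx":0,"ry":0,"rz":0}]' >/dev/null
python3 -m handwheel '[{"tx":-0.1,"ty":0.3,"tz":0,"rx":0,"ry":0,"rz":0},{"tx":-0.2,"ty":0.6,"tz":0,"rx":0,"ry":0,"rz":0},{"tx":-0.3,"ty":0.89,"tz":0,"rx":0,"ry":0,"rz":0}]' >/dev/null
python3 -m handwheel '[{"tx":-0.1,"ty":0.3,"tz":0,"rx":0,"ry":0,"rz":0},{"tx":-0.2,"ty":0.6,"tz":0,"rx":0,"ry":0,"rz":0},{"tx":-0.3,"ty":0.89,"tz":0,"rx":0,"ry":0,"rz":0}]' >/dev/null
python3 -m handwheel '[{"tx":-0.1,"ty":0.28,"tz":0,"rx":0,"ry":0,"rz":0},{"tx":-0.2,"ty":0.54,"tz":0,"rx":0,"ry":0,"rz":0},{"tx":-0.28,"ty":0.78,"tz":0,"rx":0,"ry":0,"rz":0},{"tx":-0.3,"ty":0.88,"tz":0,"rx":0,"ry":0,"rz":0},{"tx":-0.3,"ty":0.88,"tz":0,"rx":0,"ry":0,"rz":0},{"tx":-0.3,"ty":0.88,"tz":0,"rx":0,"ry":0,"rz":0},{"tx":-0.3,"ty":0.88,"tz":0,"rx":0,"ry":0,"rz":0}]'
python3 - <<'E'
from h import *
delta([.413,-.333,.043],-2.9)
im=manip.snapshot("side"); cv2.imwrite("pics/s2.png",im[:,:,::-1])
E
```

```text
time_s: 19.12
tcp_pos: [0.4159, -0.3317, 0.1703]
eef_rot: [[0.999, -0.049, -0.0], [-0.049, -0.999, 0.001], [-0.0, -0.001, -1.0]]
contact_force: [0.4, 1.1, -5.7]
gripper_width: 0.543
grasp_force: 40.0
t 19.12 tcp [ 0.4159 -0.3317  0.1703] yaw -2.82 z [-3.0e-04  1.3e-03 -1.0e+00]
shift units [-0.028  0.016  1.273] rz units 0.003
```

View pics/s2.png

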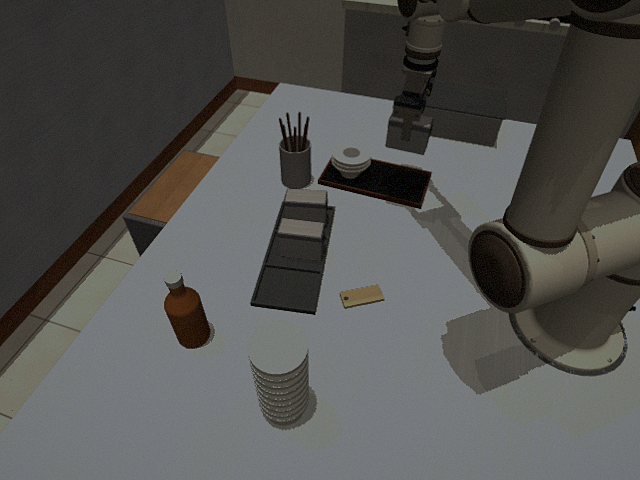

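The side view shows the tin at about (410,133), held above the tray's free end, with the two empties still in their bays. Lower it and release.

```bash

python3 -m handwheel '[{"tx":-0.02,"ty":0.01,"tz":0.2,"rx":0,"ry":0,"rz":0},{"tx":-0.02,"ty":0.01,"tz":0.45,"rx":0,"ry":0,"rz":0},{"tx":-0.02,"ty":0.01,"tz":0.7,"rx":0,"ry":0,"rz":0},{"tx":-0.02,"ty":0.01,"tz":0.9,"rx":0,"ry":0,"rz":0},{"tx":-0.02,"ty":0.01,"tz":1,"rx":0,"ry":0,"rz":0},{"tx":-0.02,"ty":0.01,"tz":1,"rx":0,"ry":0,"rz":0}]' >/dev/null
python3 -m handwheel '[{"tx":0,"ty":0,"tz":0.1,"rx":0,"ry":0,"rz":0},{"tx":0,"ty":0,"tz":0.18,"rx":0,"ry":0,"rz":0},{"tx":0,"ty":0,"tz":0.23,"rx":0,"ry":0,"rz":0},{"tx":0,"ty":0,"tz":0.26,"rx":0,"ry":0,"rz":0},{"tx":0,"ty":0,"tz":0.28,"rx":0,"ry":0,"rz":0},{"tx":0,"ty":0,"tz":0.28,"rx":0,"ry":0,"rz":0},{"tx":0,"ty":0,"tz":0.28,"rx":0,"ry":0,"rz":0},{"tx":0,"ty":0,"tz":0.28,"rx":0,"ry":0,"rz":0}]'
```

```text
time_s: 20.33
tcp_pos: [0.414, -0.3341, 0.043]
eef_rot: [[0.999, -0.05, 0.001], [-0.05, -0.999, -0.001], [0.001, 0.001, -1.0]]
contact_force: [0.5, 0.4, -5.9]
gripper_width: 0.539
grasp_force: 40.0
```

```bash

python3 -m handwheel '[{"tx":0,"ty":0,"tz":0.01,"rx":0,"ry":0,"rz":0},{"tx":0,"ty":0,"tz":0.02,"rx":0,"ry":0,"rz":0},{"tx":0,"ty":0,"tz":0.02,"rx":0,"ry":0,"rz":0},{"tx":0,"ty":0,"tz":0.02,"rx":0,"ry":0,"rz":0}]'
```

```text
time_s: 20.67
tcp_pos: [0.4142, -0.3343, 0.042]
eef_rot: [[0.999, -0.05, 0.001], [-0.05, -0.999, -0.001], [0.001, 0.001, -1.0]]
contact_force: [-3.7, 2.7, 6.5]
gripper_width: 0.539
grasp_force: 40.0
```

Touched down. Release, rise and head for the marker.

```bash

python3 -m handwheel '[{"tx":0,"ty":0,"tz":0,"rx":0,"ry":0,"rz":0},{"tx":0,"ty":0,"tz":0,"rx":0,"ry":0,"rz":0},{"tx":0,"ty":0,"tz":0,"rx":0,"ry":0,"rz":0},{"tx":0,"ty":0,"tz":0,"rx":0,"ry":0,"rz":0},{"tx":0,"ty":0,"tz":0,"rx":0,"ry":0,"rz":0},{"tx":0,"ty":0,"tz":0,"rx":0,"ry":0,"rz":0},{"tx":0,"ty":0,"tz":-0.3,"rx":0,"ry":0,"rz":0},{"tx":0,"ty":0,"tz":-0.65,"rx":0,"ry":0,"rz":0},{"tx":0,"ty":0,"tz":-1,"rx":0,"ry":0,"rz":0},{"tx":0,"ty":0,"tz":-1,"rx":0,"ry":0,"rz":0}]' 1
python3 -m handwheel '[{"tx":0,"ty":-0.4,"tz":0,"rx":0,"ry":0,"rz":0},{"tx":0,"ty":-0.7,"tz":0,"rx":0,"ry":0,"rz":0},{"tx":0,"ty":-1,"tz":0,"rx":0,"ry":0,"rz":0}]' >/dev/null
python3 -m handwheel '[{"tx":0,"ty":-0.4,"tz":0,"rx":0,"ry":0,"rz":0},{"tx":0,"ty":-0.7,"tz":0,"rx":0,"ry":0,"rz":0},{"tx":0,"ty":-1,"tz":0,"rx":0,"ry":0,"rz":0}]' >/dev/null
python3 -m handwheel '[{"tx":0,"ty":-0.4,"tz":0,"rx":0,"ry":0,"rz":0},{"tx":0,"ty":-0.7,"tz":0,"rx":0,"ry":0,"rz":0},{"tx":0,"ty":-1,"tz":0,"rx":0,"ry":0,"rz":0}]' >/dev/null
python3 -m handwheel '[{"tx":0,"ty":-0.4,"tz":0,"rx":0,"ry":0,"rz":-0.2},{"tx":0,"ty":-0.7,"tz":0,"rx":0,"ry":0,"rz":-0.4},{"tx":0,"ty":-0.9,"tz":0,"rx":0,"ry":0,"rz":-0.61},{"tx":0,"ty":-0.9,"tz":0,"rx":0,"ry":0,"rz":-0.61}]' >/dev/null
python3 -m handwheel '[{"tx":0,"ty":0,"tz":0,"rx":0,"ry":0,"rz":-0.2},{"tx":0,"ty":0,"tz":0,"rx":0,"ry":0,"rz":-0.4},{"tx":0,"ty":0,"tz":0,"rx":0,"ry":0,"rz":-0.6},{"tx":0,"ty":0,"tz":0,"rx":0,"ry":0,"rz":-0.6},{"tx":0,"ty":0,"tz":0,"rx":0,"ry":0,"rz":-0.6},{"tx":0,"ty":0,"tz":0,"rx":0,"ry":0,"rz":-0.6}]'
python3 - <<'E'
from h import *
delta([.4222,.0685,.045],31.9)
im=manip.snapshot("top"); cv2.imwrite("pics/t2.png",im[:,:,::-1])
E
```

```text
time_s: 21.5
tcp_pos: [0.417, -0.3376, 0.1483]
eef_rot: [[0.999, -0.05, 0.008], [-0.05, -0.999, -0.01], [0.009, 0.01, -1.0]]
contact_force: [0.9, -1.4, 1.2]
gripper_width: 0.998
grasp_force: 0.0
time_s: 23.08
tcp_pos: [0.4334, 0.0552, 0.1405]
eef_rot: [[0.852, 0.524, -0.0], [0.524, -0.852, -0.0], [-0.0, 0.0, -1.0]]
contact_force: [0.3, 0.1, 0.9]
gripper_width: 0.999
grasp_force: 0.0
t 23.08 tcp [0.4334 0.0552 0.1405] yaw 31.57 z [-1.e-04 -1.e-04 -1.e+00]
shift units [-0.026 -0.171  0.955] rz units -0.012
```

View pics/t2.png

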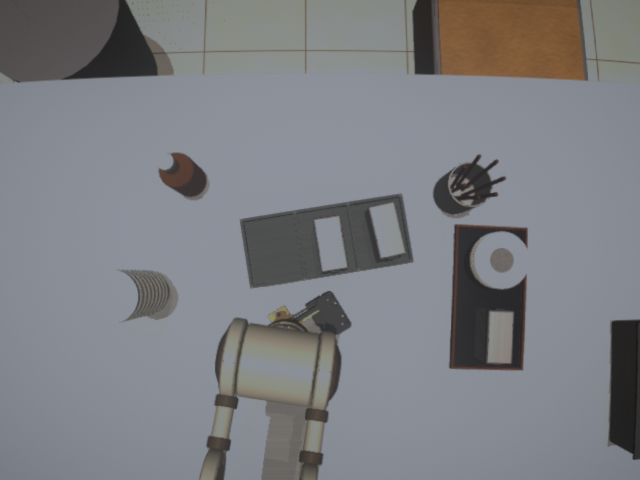

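The top view shows the tin upright on the tray's free end at about (500,337), the two empties in their bays, and the bystanders unmoved. Descend to the marker.

```bash

python3 -m handwheel '[{"tx":-0.02,"ty":-0.17,"tz":0.2,"rx":0,"ry":0,"rz":-0.01},{"tx":-0.02,"ty":-0.17,"tz":0.5,"rx":0,"ry":0,"rz":-0.01},{"tx":-0.02,"ty":-0.17,"tz":0.8,"rx":0,"ry":0,"rz":-0.01},{"tx":-0.02,"ty":-0.17,"tz":0.95,"rx":0,"ry":0,"rz":-0.01},{"tx":-0.02,"ty":-0.17,"tz":0.95,"rx":0,"ry":0,"rz":-0.01},{"tx":-0.02,"ty":-0.17,"tz":0.95,"rx":0,"ry":0,"rz":-0.01},{"tx":-0.02,"ty":-0.17,"tz":0.95,"rx":0,"ry":0,"rz":-0.01}]' >/dev/null
python3 - <<'E'
from h import *
im=manip.snapshot("wrist"); cv2.imwrite("pics/w2.png",im[:,:,::-1])
delta([.4222,.0685,.004],31.9)
E
```

```text
t 23.77 tcp [0.4243 0.0689 0.0472] yaw 32.03 z [ 3.1e-03 -4.0e-04 -1.0e+00]
shift units [-0.02  -0.009  0.432] rz units 0.005
```

View pics/w2.png

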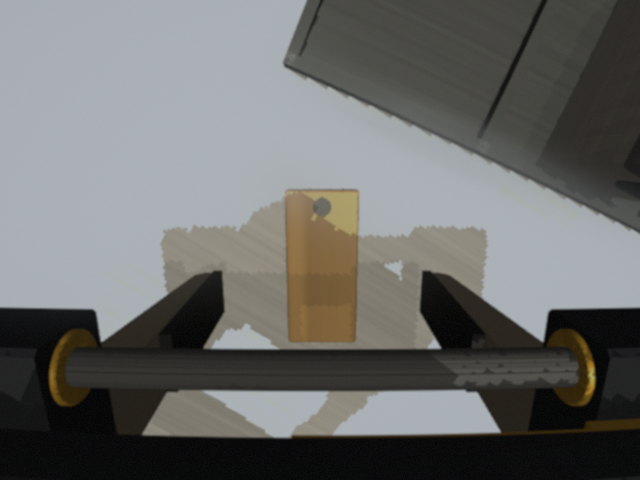

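The wrist view shows the plate at columns 286–358, aligned with the fingers and centred between the tips at 222 and 423. Go down and grip.

```bash

python3 -m handwheel '[{"tx":-0.01,"ty":-0.01,"tz":0.15,"rx":0,"ry":0,"rz":0},{"tx":-0.01,"ty":-0.01,"tz":0.28,"rx":0,"ry":0,"rz":0},{"tx":-0.01,"ty":-0.01,"tz":0.37,"rx":0,"ry":0,"rz":0},{"tx":-0.01,"ty":-0.01,"tz":0.41,"rx":0,"ry":0,"rz":0},{"tx":-0.01,"ty":-0.01,"tz":0.42,"rx":0,"ry":0,"rz":0},{"tx":-0.01,"ty":-0.01,"tz":0.42,"rx":0,"ry":0,"rz":0},{"tx":-0.01,"ty":-0.01,"tz":0.42,"rx":0,"ry":0,"rz":0}]'
python3 -m handwheel '[{"tx":0,"ty":0,"tz":0,"rx":0,"ry":0,"rz":0},{"tx":0,"ty":0,"tz":0,"rx":0,"ry":0,"rz":0},{"tx":0,"ty":0,"tz":0,"rx":0,"ry":0,"rz":0},{"tx":0,"ty":0,"tz":0,"rx":0,"ry":0,"rz":0},{"tx":0,"ty":0,"tz":0,"rx":0,"ry":0,"rz":0},{"tx":0,"ty":0,"tz":0,"rx":0,"ry":0,"rz":0},{"tx":0,"ty":0,"tz":0,"rx":0,"ry":0,"rz":0},{"tx":0,"ty":0,"tz":0,"rx":0,"ry":0,"rz":0}]' 0 15
```

```text
time_s: 24.35
tcp_pos: [0.4221, 0.0693, 0.0043]
eef_rot: [[0.847, 0.531, 0.001], [0.531, -0.847, -0.0], [0.001, 0.001, -1.0]]
contact_force: [-0.5, -0.4, -0.2]
gripper_width: 0.999
grasp_force: 0.0
time_s: 25.02
tcp_pos: [0.4213, 0.0694, 0.0036]
eef_rot: [[0.847, 0.531, -0.0], [0.531, -0.847, -0.0], [-0.0, 0.0, -1.0]]
contact_force: [0.3, -0.3, -0.1]
gripper_width: 0.442
grasp_force: 0.1
```

```bash

python3 -m handwheel '[{"tx":0,"ty":0,"tz":0,"rx":0,"ry":0,"rz":0},{"tx":0,"ty":0,"tz":0,"rx":0,"ry":0,"rz":0},{"tx":0,"ty":0,"tz":0,"rx":0,"ry":0,"rz":0},{"tx":0,"ty":0,"tz":0,"rx":0,"ry":0,"rz":0}]' 0 15
python3 -m handwheel '[{"tx":0,"ty":0,"tz":-0.1,"rx":0,"ry":0,"rz":0},{"tx":0,"ty":0,"tz":-0.3,"rx":0,"ry":0,"rz":0},{"tx":0,"ty":0,"tz":-0.6,"rx":0,"ry":0,"rz":0},{"tx":0,"ty":0,"tz":-0.9,"rx":0,"ry":0,"rz":0},{"tx":0,"ty":0,"tz":-1,"rx":0,"ry":0,"rz":0}]'
python3 -m handwheel '[{"tx":0,"ty":0,"tz":-0.2,"rx":0,"ry":0,"rz":0.2},{"tx":0,"ty":0,"tz":-0.4,"rx":0,"ry":0,"rz":0.4},{"tx":0,"ty":0,"tz":-0.4,"rx":0,"ry":0,"rz":0.6},{"tx":0,"ty":0,"tz":-0.4,"rx":0,"ry":0,"rz":0.6}]' >/dev/null
python3 -m handwheel '[{"tx":0,"ty":0,"tz":0,"rx":0,"ry":0,"rz":0.2},{"tx":0,"ty":0,"tz":0,"rx":0,"ry":0,"rz":0.4},{"tx":0,"ty":0,"tz":0,"rx":0,"ry":0,"rz":0.6},{"tx":0,"ty":0,"tz":0,"rx":0,"ry":0,"rz":0.6},{"tx":0,"ty":0,"tz":0,"rx":0,"ry":0,"rz":0.6},{"tx":0,"ty":0,"tz":0,"rx":0,"ry":0,"rz":0.6}]'
python3 - <<'E'
from h import *
ci=manip.camera_info("top"); im=cv2.imread("pics/t2.png").astype(int); R=im[...,2]
m=np.zeros(R.shape,bool); m[300:366,470:519]=1
print("tin",rect((R>110)&m,(502,337),.085,ci))
delta([.4142,-.335,.145],-2.9)
E
```

```text
time_s: 25.35
tcp_pos: [0.4213, 0.0694, 0.0036]
eef_rot: [[0.847, 0.531, 0.0], [0.531, -0.847, -0.0], [0.0, 0.0, -1.0]]
contact_force: [-0.2, -0.4, 0.0]
gripper_width: 0.436
grasp_force: 15.0
time_s: 25.77
tcp_pos: [0.4241, 0.0692, 0.1084]
eef_rot: [[0.847, 0.531, 0.007], [0.531, -0.847, -0.001], [0.006, 0.005, -1.0]]
contact_force: [0.9, -0.1, -0.2]
gripper_width: 0.43
grasp_force: 15.0
time_s: 26.6
tcp_pos: [0.4209, 0.0695, 0.143]
eef_rot: [[0.999, -0.037, -0.001], [-0.037, -0.999, 0.0], [-0.001, -0.0, -1.0]]
contact_force: [0.0, -0.0, -0.1]
gripper_width: 0.428
grasp_force: 15.0
tin [ 411.8 -333.    95.    45.4   -2.8]
t 26.6 tcp [0.4209 0.0695 0.143 ] yaw -2.1 z [-1.2e-03  2.0e-04 -1.0e+00]
shift units [ 0.081  4.045 -0.02 ] rz units 0.028
```

```bash

python3 -m handwheel '[{"tx":0.01,"ty":0.15,"tz":0,"rx":0,"ry":0,"rz":0.03},{"tx":0.01,"ty":0.4,"tz":0,"rx":0,"ry":0,"rz":0.03},{"tx":0.01,"ty":0.7,"tz":0,"rx":0,"ry":0,"rz":0.03},{"tx":0.01,"ty":1,"tz":0,"rx":0,"ry":0,"rz":0.03}]' >/dev/null
python3 -m handwheel '[{"tx":0.01,"ty":0.33,"tz":0,"rx":0,"ry":0,"rz":0},{"tx":0.01,"ty":0.66,"tz":0,"rx":0,"ry":0,"rz":0},{"tx":0.01,"ty":1,"tz":0,"rx":0,"ry":0,"rz":0}]' >/dev/null
python3 -m handwheel '[{"tx":0.01,"ty":0.33,"tz":0,"rx":0,"ry":0,"rz":0},{"tx":0.01,"ty":0.66,"tz":0,"rx":0,"ry":0,"rz":0},{"tx":0.01,"ty":1,"tz":0,"rx":0,"ry":0,"rz":0}]' >/dev/null
python3 -m handwheel '[{"tx":0.01,"ty":0.33,"tz":0,"rx":0,"ry":0,"rz":0},{"tx":0.01,"ty":0.66,"tz":0,"rx":0,"ry":0,"rz":0},{"tx":0.01,"ty":0.9,"tz":0,"rx":0,"ry":0,"rz":0},{"tx":0.01,"ty":1,"tz":0,"rx":0,"ry":0,"rz":0},{"tx":0.01,"ty":1,"tz":0,"rx":0,"ry":0,"rz":0},{"tx":0.01,"ty":1,"tz":0,"rx":0,"ry":0,"rz":0},{"tx":0.01,"ty":1,"tz":0,"rx":0,"ry":0,"rz":0}]' 
python3 - <<'E'
from h import *
delta([.412,-.333,.089],-2.8)
im=manip.snapshot("wrist"); cv2.imwrite("pics/w3.png",im[:,:,::-1])
E
```

```text
time_s: 28.02
tcp_pos: [0.4049, -0.3286, 0.1433]
eef_rot: [[0.999, -0.053, -0.0], [-0.053, -0.999, 0.001], [-0.001, -0.001, -1.0]]
contact_force: [-1.2, 0.2, -1.1]
gripper_width: 0.432
grasp_force: 15.0
t 28.02 tcp [ 0.4049 -0.3286  0.1433] yaw -3.06 z [-4.0e-04  1.2e-03 -1.0e+00]
shift units [0.074 0.04  0.543] rz units -0.009
```

View pics/w3.png

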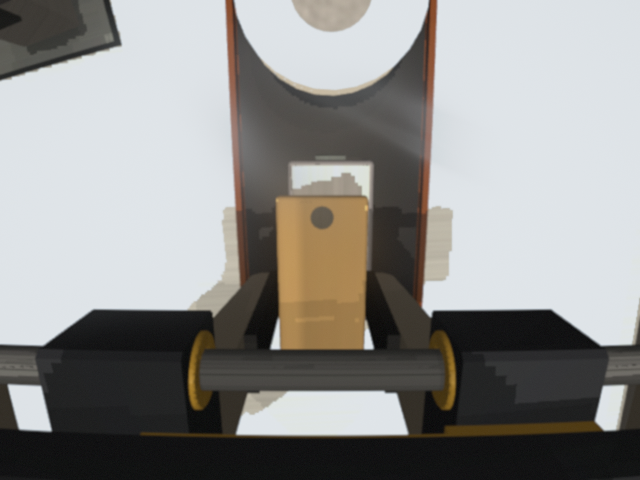

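The wrist view shows the plate level in the grip at columns 277–368, above the lid at 290–373. Apply the small computed correction and lower gently.

```bash

python3 -m handwheel '[{"tx":0.07,"ty":0.04,"tz":0.1,"rx":0,"ry":0,"rz":0},{"tx":0.07,"ty":0.04,"tz":0.25,"rx":0,"ry":0,"rz":0},{"tx":0.07,"ty":0.04,"tz":0.4,"rx":0,"ry":0,"rz":0},{"tx":0.07,"ty":0.04,"tz":0.48,"rx":0,"ry":0,"rz":0},{"tx":0.07,"ty":0.04,"tz":0.52,"rx":0,"ry":0,"rz":0},{"tx":0.07,"ty":0.04,"tz":0.53,"rx":0,"ry":0,"rz":0},{"tx":0.07,"ty":0.04,"tz":0.53,"rx":0,"ry":0,"rz":0},{"tx":0.07,"ty":0.04,"tz":0.53,"rx":0,"ry":0,"rz":0}]'
python3 -m handwheel '[{"tx":0,"ty":0,"tz":0.01,"rx":0,"ry":0,"rz":0},{"tx":0,"ty":0,"tz":0.015,"rx":0,"ry":0,"rz":0},{"tx":0,"ty":0,"tz":0.015,"rx":0,"ry":0,"rz":0},{"tx":0,"ty":0,"tz":0.015,"rx":0,"ry":0,"rz":0}]'
```

```text
time_s: 28.73
tcp_pos: [0.412, -0.3349, 0.0915]
eef_rot: [[0.998, -0.055, 0.001], [-0.055, -0.998, -0.001], [0.001, 0.001, -1.0]]
contact_force: [-0.7, -0.7, 0.2]
gripper_width: 0.431
grasp_force: 15.0
time_s: 29.07
tcp_pos: [0.4116, -0.3347, 0.0893]
eef_rot: [[0.998, -0.055, 0.0], [-0.055, -0.998, -0.0], [0.0, 0.0, -1.0]]
contact_force: [-0.0, -0.3, 0.4]
gripper_width: 0.431
grasp_force: 15.0
```

```bash

python3 -m handwheel '[{"tx":0,"ty":0,"tz":0.008,"rx":0,"ry":0,"rz":0},{"tx":0,"ty":0,"tz":0.01,"rx":0,"ry":0,"rz":0},{"tx":0,"ty":0,"tz":0.01,"rx":0,"ry":0,"rz":0},{"tx":0,"ty":0,"tz":0.01,"rx":0,"ry":0,"rz":0}]'
```

```text
time_s: 29.4
tcp_pos: [0.4117, -0.3348, 0.0886]
eef_rot: [[0.998, -0.055, 0.0], [-0.055, -0.998, -0.0], [0.0, 0.0, -1.0]]
contact_force: [-1.1, 0.1, 5.0]
gripper_width: 0.434
grasp_force: 15.0
```

Contact at 5 N. Release, rise and check.

```bash

python3 -m handwheel '[{"tx":0,"ty":0,"tz":0,"rx":0,"ry":0,"rz":0},{"tx":0,"ty":0,"tz":0,"rx":0,"ry":0,"rz":0},{"tx":0,"ty":0,"tz":0,"rx":0,"ry":0,"rz":0},{"tx":0,"ty":0,"tz":0,"rx":0,"ry":0,"rz":0},{"tx":0,"ty":0,"tz":0,"rx":0,"ry":0,"rz":0},{"tx":0,"ty":0,"tz":0,"rx":0,"ry":0,"rz":0},{"tx":0,"ty":0,"tz":-0.2,"rx":0,"ry":0,"rz":0},{"tx":0,"ty":0,"tz":-0.5,"rx":0,"ry":0,"rz":0},{"tx":0,"ty":0,"tz":-0.9,"rx":0,"ry":0,"rz":0},{"tx":0,"ty":0,"tz":-0.9,"rx":0,"ry":0,"rz":0}]' 1
python3 -m handwheel '[{"tx":0,"ty":-0.3,"tz":0,"rx":0,"ry":0,"rz":0},{"tx":0,"ty":-0.6,"tz":0,"rx":0,"ry":0,"rz":0},{"tx":0,"ty":-1,"tz":0,"rx":0,"ry":0,"rz":0},{"tx":0,"ty":-1,"tz":0,"rx":0,"ry":0,"rz":0}]' >/dev/null
python3 -m handwheel '[{"tx":0,"ty":-0.3,"tz":0,"rx":0,"ry":0,"rz":0},{"tx":0,"ty":-0.6,"tz":0,"rx":0,"ry":0,"rz":0},{"tx":0,"ty":-1,"tz":0,"rx":0,"ry":0,"rz":0},{"tx":0,"ty":-1,"tz":0,"rx":0,"ry":0,"rz":0},{"tx":0,"ty":-1,"tz":0,"rx":0,"ry":0,"rz":0},{"tx":0,"ty":-1,"tz":0,"rx":0,"ry":0,"rz":0}]'
python3 - <<'E'
from h import *
im=manip.snapshot("top"); cv2.imwrite("pics/t3.png",im[:,:,::-1])
m=im.astype(int); ci=manip.camera_info("top")
mk=np.zeros(m.shape[:2],bool); mk[300:366,470:519]=1
print(rect((m[...,0]-m[...,2]>25)&mk,(500,337),.093,ci))
E
```

```text
time_s: 30.23
tcp_pos: [0.4145, -0.3382, 0.1862]
eef_rot: [[0.998, -0.055, 0.008], [-0.055, -0.998, -0.011], [0.009, 0.01, -1.0]]
contact_force: [1.2, -0.6, 1.1]
gripper_width: 1.001
grasp_force: 0.0
time_s: 31.07
tcp_pos: [0.4228, -0.1356, 0.1783]
eef_rot: [[0.999, -0.055, 0.001], [-0.055, -0.999, -0.001], [0.001, 0.001, -1.0]]
contact_force: [0.7, -0.1, -0.2]
gripper_width: 1.001
grasp_force: 0.0
[ 411.2 -333.5   89.8   40.2   -2.6]
```

View pics/t3.png

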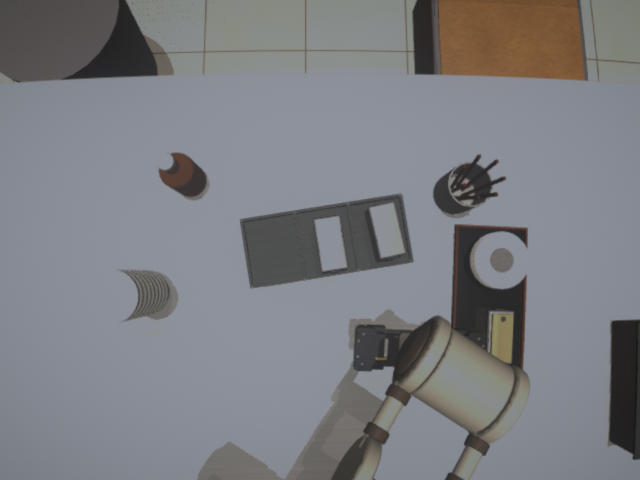

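The top view shows the plate flat on the lid, centred at (502,337) within about 1 mm. The two empties are in their bays at (331,243) and (388,230), and the bystanders have not moved.

```bash
python3 -c "
from bench import manip
print(manip.hand_in())"
```

```text
the job is handed in; nothing more can be done
None
```

I weighed the tins left to right and found the left one full (about 5.8 N, against 1.5 and 1.8 N). It now stands on the tray's free end with the marker flat and centred on its lid, the two empties are back in their bays, and I handed the job in at about 31 s (no verdict was returned).

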